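# Crank down the slicer platform's hanging stabiliser leg

### The job

One of the two stabiliser legs of the tissue slicer's platform is not down yet: its round foot hangs in the air above its flat steel pad, while the other leg's foot already stands on its pad. Turn the crank on top of the hanging leg clockwise (seen from above) until its foot stands on the pad and the crank has become clearly heavier to turn, then stop without forcing it and let go. Leave the other leg's crank alone.

Things in the scene. Friction and masses are not known exactly. Their poses are not given: they have to be found in the camera images.
- knob_a (a point): Centre of the hanging leg's crank knob, 178 mm above the bench: an upright black cylinder, 24 mm thick, 45 mm tall, at the end of a flat steel crank arm whose upper face is 26 mm below this point. It spins freely on its pin, so it can be gripped from above and led round the circle without turning the gripper. Moving freely it needs 4.5 N along its path, 2 N when paused.
- axis_a (a point): Point on the hanging leg's upright crank axis, level with the knob's centre, which circles it at 55 mm radius. All else of the leg (grey 36 mm column, 64 mm round rubber foot) is 20 mm or more lower. It stands at one end of the platform's cross bar; the other, alike leg stands at the other end, 400 mm away. The slicer between them is 140 mm wide along the bar, 187 mm tall.
- crank_a (a joint): Hanging leg's crank, rad, growing clockwise seen from above. The foot sinks 5.7 mm per rad; it starts 12 to 24 mm up (2.1 to 4.2 rad to go) and touches its pad at 5.24. From there the rubber sole makes the force at the knob grow by 9 N per rad: about 3 N more at 0.3 rad past the touch, a good place to stop. Friction holds it there (up to 0.45). More than 1 rad past the touch is forcing it.
- crank_b (a joint): Crank angle of the other leg, same make and scale, whose foot already stands on its pad (about 5.15 rad, no gap to be seen); to be left as it is.

How it is judged:
By the outcome, as a careful person would: the job done as asked, in the order asked, and still so for the second after the job is handed in, with the robot touching nothing.
It also fails if it takes over 38 s, if anything falls off the work surface, if the arm or the gripper's body presses on something with over 40 N, if the wrist force passes 120 N, or if a joint passes its speed limit or range.

### The arm

A 6-joint arm with a two-finger parallel gripper is mounted at the origin on the work surface. World frame = base frame: x ahead of the robot, y to its left, z up, the work surface at z = 0. Lengths are in m, angles in rad, forces in N, time in s.
With the tool pointing down it reaches from about 0.4 to 0.825 m from the base axis. Payload 7 kg.
Tool frame: the origin (TCP) lies on the centre line of the jaws, within the pads' length; the fingertips stand tip_reach ahead of it and the grasp point (between the pads) is the TCP (tip_reach is the distance from the TCP to the fingertips, in m); z points along the fingers, y is the line along which they close (so a half turn about z gives the same grasp; the last joint's range is limited). The gripper opens to 88 mm and grips with 3 to 60 N. Pads are 19 mm wide; open, the fingers measure 130 mm over their backs; the gripper's body (78 mm by 193 mm) begins 47 mm behind the grasp point.
Start: joints at [-0.878, 0.359, 0.012, 0, -1.224, -0.288], TCP at [0.266, -0.62, 0.246] pointing down, gripper open.
Joint ranges: [-3.07, 3.07], [-1.43, 2.12], [-1.02, 1.25], [-3.03, 1.67], [-3.05, -0], [-3.03, 3.03]. Speed limits (rad/s): [2.39, 2.39, 3.01, 3.14, 3.14, 3.14].

### API

Orientations are given as [roll, pitch, yaw] about the fixed x, y, z axes, in that order (R = Rz(yaw) Ry(pitch) Rx(roll)).
In Python, from station import get_state, grab_frame, calibration, job_done, find_in, mark_of, tip_reach gives the robot as it stands.
- The arm moves only by the shell command python3 -m handwheel 'ROWS' [OPENING] [FORCE]. ROWS is JSON, a list of rows, each an object with "delta_pos": the shift along the world's x, y, z in units of 30 mm (1.0 is 30 mm), a list of three; "dr": the turn, a rotation vector about the world's x, y, z in degrees, a list of three. In form: [{"delta_pos": [tx, ty, tz], "dr": [rx, ry, rz]}, ...]. A call has 1 to 10 rows; each row shifts and turns the commanded pose from where the row before left it; what a row does not reach is not made up. A row lasts 1/10 s, in which the tool goes at most 50 mm and 8.59 degrees, less where a joint would pass 70% of its speed; a pose out of reach is approached as far as the arm can. A call is refused whole if a number of a shift passes 1 or a number of a turn 8.59, either way. A call with a gripper value outside its range is refused whole. OPENING is the closure, from -1 (fully open) to 1 (shut), set as the call begins (- or left out, the last holds). The fingers move at their own pace and stop on an object; FORCE is the grip in N (left out, the last holds). Time passes only in rows, so rows that do not move let the fingers close. It gives the time, the measured TCP pose, the force, the opening and the grip force at its end, in the units of the state.
- get_state(): the state, without advancing time (a new reading comes with each control period).
- grab_frame(name): name is "scene" or "top" or "wrist"; returns the picture (480x640x3 uint8, red, green, blue); there is no depth.
- calibration(name): a dict with "fx", "fy", "cx", "cy" (pixels), "extrinsics" (4x4, takes a point from world to camera coordinates). Camera axes: x right, y down, z forward; pixel columns grow to the right and rows downward; lengths in m; the calibration is good to about 2 mm. A picture is of the moment at which its call begins: read the wrist's pose just before it. calibration takes no time and is no camera call; for the wrist camera it gives the pose at the moment of the call.
- job_done(): hands the job in; it is judged then, once.
Trained networks look in the newest picture that a camera, given by its name, has taken for a name from the list of things; names that differ only in an ending like _2 or _b are one class to them, and where a whole thing is asked for, a point or a joint stands for the part that bears it (a point fixed in the world has none). Each returns a list of dicts, best first, with "conf" (0 to 1); they miss things now and then, are a little off and sometimes report something else, mostly with a low value. They report only what shows in the picture. A call takes as long as a camera call.
- find_in(camera, query): "location" ([column, row] in pixels, amid what is visible of it).
- mark_of(camera, query): "location" ([column, row] in pixels: a listed point, or the origin of a listed thing).
The state is a dict: "t": time; "q": joint angles; "qd": joint speeds; "joint_efforts": joint torques, N m; "eef_pos": TCP position; "ee_rot": TCP orientation; "force": force on the tool from outside, world axes, zero at the start; "moment": the same for the moment, N m; "width": finger opening in m; "gripper_force": force on a finger pad.
Only numpy, scipy, OpenCV 4.12 (cv2) and the standard library are available. Lean on these libraries where they do the work, as an engineer would, in place of code of your own. Each camera call takes 0.05 s, during which the arm holds its last target. There are 200 camera calls.

## Working session

There is one attempt and no reset: what is moved stays moved. The work goes in short steps, Python scripts to look and compute and a shell command to move; the robot and the scene stay as the last step left them, time stands still between calls to the robot, and variables do not carry over. Pictures are saved under pics/ and viewed, at most 10 in all, crops included, and the job is handed in when it is done.

```bash
mkdir -p pics; cat > h.py <<'E'
import numpy as np, cv2
from station import *
def snap(n,f):
    im=grab_frame(n); cv2.imwrite('pics/'+f,im[:,:,::-1]); return im
def ray(n,p):
    c=calibration(n);E=np.array(c['extrinsics']);R=E[:3,:3];t=E[:3,3]
    d=R.T@np.array([(p[0]-c['cx'])/c['fx'],(p[1]-c['cy'])/c['fy'],1]);return -R.T@t,d/np.linalg.norm(d)
def atz(n,p,z):
    o,d=ray(n,p);return o+d*(z-o[2])/d[2]
def tri(rs):
    A=sum(np.eye(3)-np.outer(d,d) for o,d in rs);b=sum((np.eye(3)-np.outer(d,d))@o for o,d in rs);return np.linalg.solve(A,b)
E
python3 - <<'E'
from h import *
a=[snap(n,n+'1.png') for n in('scene','top')]
cv2.imwrite('pics/both1.png',cv2.resize(np.hstack(a)[:,:,::-1],(800,300)))
for n in('scene','top'):
  for q in('knob_a','axis_a'):
    for r in mark_of(n,q)[:4]: print(n,q,np.round(r['location'],1),round(r['conf'],2),atz(n,r['location'],.178).round(3))
s=get_state();print({k:np.round(v,3) for k,v in s.items()},tip_reach() if callable(tip_reach) else tip_reach)
E
```

```text
scene knob_a [412.6 199.9] 0.93 [0.49  0.238 0.178]
scene axis_a [438.9 220.8] 0.71 [0.55  0.26  0.178]
top knob_a [189.4 266.1] 0.58 [0.491 0.241 0.178]
top axis_a [178.  237.9] 0.75 [0.541 0.265 0.178]
{'t': np.float64(0.3), 'q': array([-0.878,  0.359,  0.012, -0.   , -1.224, -0.288]), 'qd': array([ 0.   , -0.003,  0.003,  0.001, -0.002,  0.   ]), 'joint_efforts': array([ 2.0000e-03, -5.8181e+01,  2.9282e+01,  6.9900e+00,  9.0000e-03,
       -0.0000e+00]), 'eef_pos': array([ 0.266, -0.62 ,  0.245]), 'ee_rot': array([ 3.141, -0.   , -2.737]), 'force': array([ 0.121, -0.096,  0.884]), 'moment': array([0.034, 0.044, 0.013]), 'gripper_force': np.float64(0.0), 'width': np.float64(0.087)} 0.019
```

View pics/scene1.png

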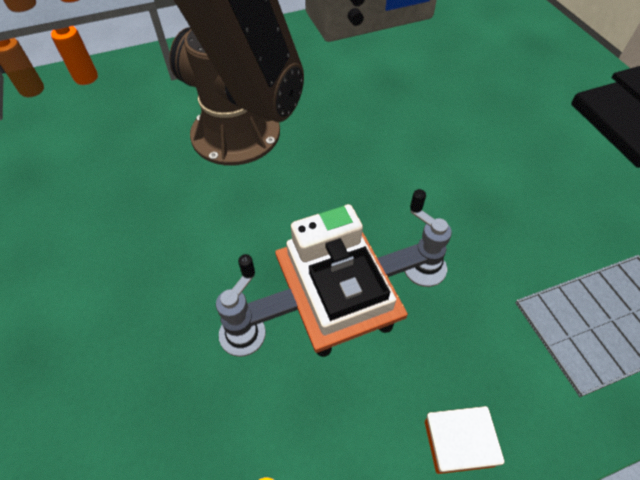

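View pics/top1.png

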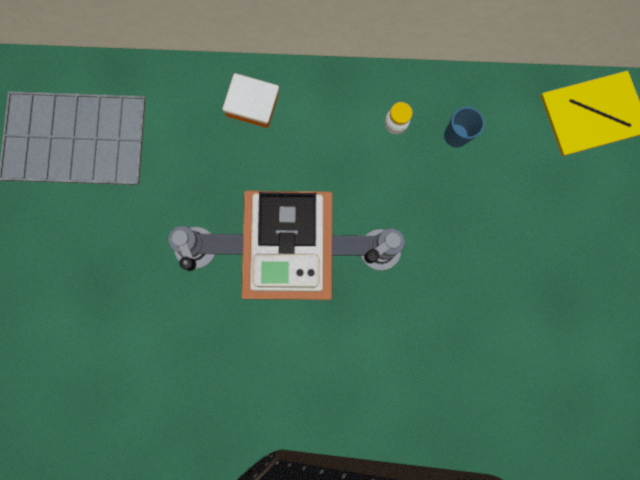

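The scene view shows the legs at about (438,235) and (235,310), with their knobs at (418,200) and (247,266). In the top view the knobs are at (187,264) and (372,256). I'll crop the feet to see which one hangs.

```bash
python3 - <<'E'
from h import *
im=cv2.imread('pics/scene1.png')
c=lambda x,y:cv2.resize(im[y:y+100,x:x+66],(396,600),interpolation=cv2.INTER_CUBIC)
cv2.imwrite('pics/crop.png',np.hstack([c(205,265),c(400,195)]))
for n in('scene','top'):
  for q in('knob_b','axis_b','crank_a','crank_b'):
    for r in find_in(n,q)[:4]: print(n,q,np.round(r['location'],1),round(r['conf'],2))
for n,p in(('scene',(247,257)),('scene',(247,266)),('top',(372,256)),('top',(187,264)),('scene',(230,297)),('top',(393,238))): print(n,p,atz(n,p,.178).round(3))
E
```

```text
scene knob_b [418.7 212.5] 0.73
scene axis_b [426.7 233.7] 0.62
scene crank_a [239.7 282.8] 0.69
scene crank_a [423.9 213.9] 0.62
scene crank_b [239.7 282.8] 0.69
scene crank_b [423.9 213.9] 0.62
top knob_b [181.3 249.9] 0.96
top axis_b [186.3 243.3] 0.68
top crank_a [185.2 250.7] 0.83
top crank_a [383.3 244.8] 0.76
top crank_b [185.2 250.7] 0.83
top crank_b [383.3 244.8] 0.76
scene (247, 257) [ 0.501 -0.082  0.178]
scene (247, 266) [ 0.519 -0.087  0.178]
top (372, 256) [ 0.519 -0.09   0.178]
top (187, 264) [0.494 0.246 0.178]
scene (230, 297) [ 0.565 -0.128  0.178]
top (393, 238) [ 0.553 -0.129  0.178]
```

View pics/crop.png

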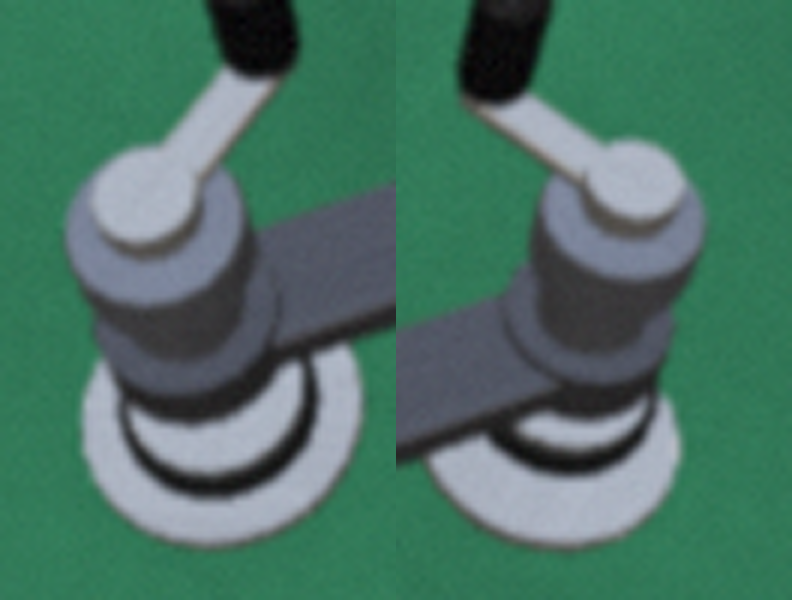

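The right-hand foot (crop at right, scene ~(438,265)) is displaced up and right of its pad centre and shows less shaft, so the y+ leg hangs. The left foot is centred on its pad. The knob is at about (0.491, 0.240), and both views agree on that at z = 0.178. I'll go above it.

```bash
python3 -m handwheel '[{"delta_pos":[0.5,1,0.1],"dr":[0,0,0]},{"delta_pos":[0.5,1,0.1],"dr":[0,0,0]},{"delta_pos":[0.5,1,0.1],"dr":[0,0,0]},{"delta_pos":[0.5,1,0.1],"dr":[0,0,0]},{"delta_pos":[0.5,1,0.1],"dr":[0,0,0]},{"delta_pos":[0.5,1,0.1],"dr":[0,0,0]},{"delta_pos":[0.5,1,0.1],"dr":[0,0,0]},{"delta_pos":[0.5,1,0.1],"dr":[0,0,0]},{"delta_pos":[0.5,1,0],"dr":[0,0,0]},{"delta_pos":[0.5,1,0],"dr":[0,0,0]}]' -1
python3 -m handwheel '[{"delta_pos":[0.25,1,0],"dr":[0,0,0]},{"delta_pos":[0.25,1,0],"dr":[0,0,0]},{"delta_pos":[0.25,1,0],"dr":[0,0,0]},{"delta_pos":[0.25,1,0],"dr":[0,0,0]},{"delta_pos":[0.25,1,0],"dr":[0,0,0]},{"delta_pos":[0.25,1,0],"dr":[0,0,0]},{"delta_pos":[0.25,1,0],"dr":[0,0,0]},{"delta_pos":[0.25,1,0],"dr":[0,0,0]},{"delta_pos":[0.25,1,0],"dr":[0,0,0]},{"delta_pos":[0.25,1,0],"dr":[0,0,0]}]'
python3 -m handwheel '[{"delta_pos":[0,1,0],"dr":[0,0,0]},{"delta_pos":[0,1,0],"dr":[0,0,0]},{"delta_pos":[0,1,0],"dr":[0,0,0]},{"delta_pos":[0,1,0],"dr":[0,0,0]},{"delta_pos":[0,1,0],"dr":[0,0,0]},{"delta_pos":[0,1,0],"dr":[0,0,0]},{"delta_pos":[0,0.5,0],"dr":[0,0,0]},{"delta_pos":[0,0,0],"dr":[0,0,0]},{"delta_pos":[0,0,0],"dr":[0,0,0]}]'
python3 - <<'E'
from h import *
snap('wrist','w1.png');W=calibration('wrist')
s=get_state();print(s['t'],s['eef_pos'],s['q'],s['force'])
for q in('knob_a','axis_a'):
  for r in mark_of('wrist',q)[:3]: print(q,np.round(r['location'],1),round(r['conf'],2),atz('wrist',r['location'],.178).round(4))
  w=mark_of('wrist',q); 
R={'knob_a':((412.6,199.9),(189.4,266.1)),'axis_a':((438.9,220.8),(178,237.9))}
for q in R:
  w=mark_of('wrist',q); v=[ray('scene',R[q][0]),ray('top',R[q][1])]
  print(q,tri(v),tri(v+[ray('wrist',w[0]['location'])]) if w else '')
E
```

```text
t: 1.7
eef_pos: [0.4163, -0.3192, 0.27]
ee_rot: [-3.141, 0.001, -2.737]
force: [-0.2, -0.9, 0.2]
width: 0.0877
gripper_force: 0.0
t: 2.7
eef_pos: [0.4909, -0.0191, 0.2699]
ee_rot: [-3.142, 0.001, -2.737]
force: [0.9, 1.2, 0.8]
width: 0.0874
gripper_force: 0.0
t: 3.6
eef_pos: [0.4906, 0.1744, 0.2695]
ee_rot: [-3.141, -0.0, -2.736]
force: [0.4, 0.3, 0.3]
width: 0.0877
gripper_force: 0.0
3.65 [0.49069668 0.17396344 0.26955389] [ 7.18024818e-01  8.75213896e-02 -2.86799097e-01  4.65282646e-05
 -1.19672747e+00 -1.88408980e+00] [-0.80037145 -0.20912306 -0.43016494]
knob_a [403.9 295.3] 0.91 [0.4943 0.2451 0.178 ]
knob_a [0.49001597 0.23996717 0.17773626] [0.49146693 0.24012274 0.18198818]
axis_a [0.5427875  0.26735977 0.16590875]
```

View pics/w1.png

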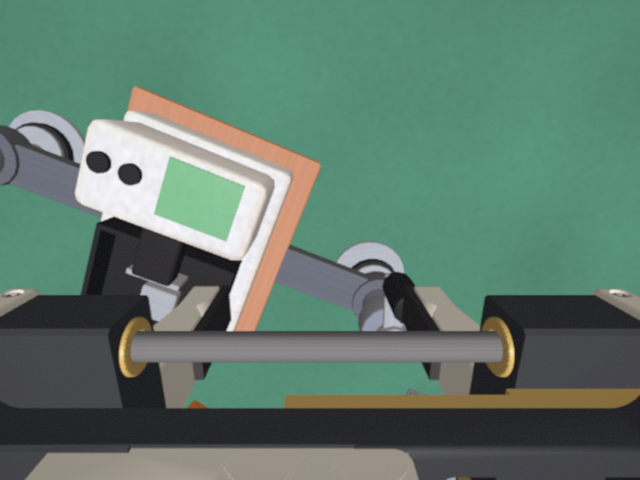

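The wrist view shows the knob at (400,287), about (0.493, 0.243). It also shows the y+ foot hanging over its pad at (370,262). Next I move over it, descend and grip.

```bash
python3 -m handwheel '[{"delta_pos":[0.05,0.8,0],"dr":[0,0,0]},{"delta_pos":[0,0.8,0],"dr":[0,0,0]},{"delta_pos":[0,0.65,0],"dr":[0,0,0]},{"delta_pos":[0,0,-0.5],"dr":[0,0,0]},{"delta_pos":[0,0,-0.6],"dr":[0,0,0]},{"delta_pos":[0,0,-0.6],"dr":[0,0,0]},{"delta_pos":[0,0,-0.6],"dr":[0,0,0]},{"delta_pos":[0,0,-0.6],"dr":[0,0,0]},{"delta_pos":[0,0,0],"dr":[0,0,0]},{"delta_pos":[0,0,0],"dr":[0,0,0]}]' -1
python3 -m handwheel '[{"delta_pos":[0,0,0],"dr":[0,0,0]},{"delta_pos":[0,0,0],"dr":[0,0,0]},{"delta_pos":[0,0,0],"dr":[0,0,0]},{"delta_pos":[0,0,0],"dr":[0,0,0]},{"delta_pos":[0,0,0],"dr":[0,0,0]},{"delta_pos":[0,0,0],"dr":[0,0,0]}]' 1 30
python3 -m handwheel '[{"delta_pos":[0,0,0],"dr":[0,0,0]},{"delta_pos":[0,0,0],"dr":[0,0,0]}]'
python3 - <<'E'
from h import *
snap('top','t2.png');s=get_state();print(s['t'],s['eef_pos'],s['force'],s['width'])
for r in mark_of('top','axis_a')[:2]: print(np.round(r['location'],1),round(r['conf'],2),atz('top',r['location'],.178).round(4))
E
```

```text
t: 4.95
eef_pos: [0.4925, 0.2421, 0.1828]
ee_rot: [-3.141, -0.0, -2.737]
force: [0.1, -0.3, 0.2]
width: 0.0875
gripper_force: 0.0
t: 5.55
eef_pos: [0.4923, 0.2421, 0.1827]
ee_rot: [3.142, 0.0, -2.737]
force: [-0.5, -0.2, -0.3]
width: 0.045
gripper_force: 0.0
t: 5.75
eef_pos: [0.4923, 0.2421, 0.1825]
ee_rot: [-3.142, -0.0, -2.737]
force: [-0.3, 0.3, -0.4]
width: 0.0293
gripper_force: 0.0
5.8 [0.49230792 0.24247839 0.18257001] [-1.98998791  5.26605807  1.54243569] 0.02551992205155484
```

```bash
cat >> h.py <<'E'
def plan(c,p,ph,n,rad=.055):
    c=np.array(c);p=np.array(p[:2],float);a=np.arctan2(*(p-c)[::-1])
    print('r',np.linalg.norm(p-c).round(4),'ang',a.round(3));q=p
    for i in range(n):
        a-=ph;e=c+rad*np.array([np.cos(a),np.sin(a)]);d=np.round((e-q)/.03,2);q=q+d*.03;print(d.tolist())
E
python3 -m handwheel '[{"delta_pos":[0,0,0],"dr":[0,0,0]},{"delta_pos":[0,0,0],"dr":[0,0,0]}]'
python3 - <<'E'
from h import *
s=get_state();print(s['eef_pos'],s['force'],s['width'],s['gripper_force'])
a=np.array([.545,.264]);p=s['eef_pos'][:2];u=(p-a)/np.linalg.norm(p-a);plan(p-.055*u,p,.1,6)
print(p-.055*u)
E
```

```text
t: 6.05
eef_pos: [0.4923, 0.2427, 0.1826]
ee_rot: [3.141, 0.0, -2.737]
force: [-1.6, 4.3, 0.1]
width: 0.0232
gripper_force: 30.0
[0.49228993 0.2426586  0.18256088] [-1.61064993  4.28206356  0.142925  ] 0.023222324911397835 29.99889761209488
r 0.055 ang -2.757
[-0.06, 0.17]
[-0.04, 0.18]
[-0.03, 0.18]
[-0.0, 0.19]
[0.01, 0.18]
[0.03, 0.18]
[0.54326986 0.2632995 ]
```

```bash
python3 -m handwheel '[{"delta_pos":[-0.06,0.17,0],"dr":[0,0,0]},{"delta_pos":[-0.04,0.18,0],"dr":[0,0,0]},{"delta_pos":[-0.03,0.18,0],"dr":[0,0,0]},{"delta_pos":[0,0.19,0],"dr":[0,0,0]},{"delta_pos":[0.01,0.18,0],"dr":[0,0,0]},{"delta_pos":[0.03,0.18,0],"dr":[0,0,0]}]'
python3 - <<'E'
from h import *
s=get_state();p=s['eef_pos'];print(p,s['force'],s['width'],s['gripper_force'])
c=np.array([.5433,.2633]);u=(p[:2]-c)/np.linalg.norm(p[:2]-c);t=np.array([u[1],-u[0]]);print('radial',s['force'][:2]@u,'tang',s['force'][:2]@t)
plan(c,[.49228,.24266],.1,6) if 0 else plan(c,p,.1,8)
E
```

```text
t: 6.65
eef_pos: [0.4872, 0.2732, 0.1824]
ee_rot: [-3.14, -0.005, -2.737]
force: [-12.5, -3.4, 10.9]
width: 0.0235
gripper_force: 30.0
[0.48716383 0.27321663 0.18240792] [-12.45415044  -3.36614261  10.87417037] 0.023548807793600676 30.002498030662537
radial 11.67868578011044 tang -5.481339045899747
r 0.057 ang 2.967
[0.11, 0.17]
[0.06, 0.17]
[0.07, 0.17]
[0.09, 0.16]
[0.11, 0.14]
[0.12, 0.14]
[0.14, 0.13]
[0.14, 0.11]
```

```bash
python3 - <<'E'
from h import *
plan([.5418,.2667],[.4898,.2745],.1,6)
E
```

```text
r 0.0526 ang 2.993
[-0.04, 0.19]
[0.05, 0.18]
[0.07, 0.17]
[0.09, 0.16]
[0.1, 0.15]
[0.12, 0.14]
```

```bash
python3 -m handwheel '[{"delta_pos":[-0.04,0.19,0.02],"dr":[0,0,0]},{"delta_pos":[0.05,0.18,0.02],"dr":[0,0,0]},{"delta_pos":[0.07,0.17,0],"dr":[0,0,0]},{"delta_pos":[0.09,0.16,0],"dr":[0,0,0]},{"delta_pos":[0.1,0.15,0],"dr":[0,0,0]},{"delta_pos":[0.12,0.14,0],"dr":[0,0,0]}]'
cat >> h.py <<'E'
def rep(c,pts,cmd,ph=.1,n=10):
    from scipy.optimize import least_squares
    s=get_state();p=s['eef_pos'];P=np.array(pts+[p[:2]])
    f=least_squares(lambda c:np.hypot(*(P-c).T)-.055,c).x
    print(p.round(4),s['force'].round(1),s['width'],'fit',f.round(4),(np.hypot(*(P-f).T)-.055).round(4))
    u=(p[:2]-f)/np.linalg.norm(p[:2]-f);t=np.array([u[1],-u[0]]);print('radial',s['force'][:2]@u,'tang',s['force'][:2]@t)
    plan(f,cmd,ph,n)
E
python3 - <<'E'
from h import *
cmd=np.array([.4898,.2745])+.03*np.array([.39,.99]);print(cmd)
rep([.5418,.2667],[[.4923,.2427],[.4872,.2732]],cmd)
E
```

```text
t: 7.25
eef_pos: [0.5006, 0.3039, 0.1828]
ee_rot: [-3.141, -0.003, -2.737]
force: [-2.8, -3.6, -5.8]
width: 0.0236
gripper_force: 30.0
[0.5015 0.3042]
[0.5006 0.3039 0.1828] [-2.8 -3.6 -5.8] 0.02359130573080956 fit [0.5417 0.2672] [ 0.0001 -0.0002  0.0001]
radial -0.34531048316375795 tang -4.580505285425956
r 0.0546 ang 2.397
[0.12, 0.14]
[0.14, 0.11]
[0.16, 0.1]
[0.16, 0.09]
[0.17, 0.06]
[0.18, 0.05]
[0.18, 0.04]
[0.18, 0.01]
[0.18, -0.01]
[0.19, -0.02]
```

```bash
python3 -m handwheel '[{"delta_pos":[0.12,0.14,-0.02],"dr":[0,0,0]},{"delta_pos":[0.14,0.11,0],"dr":[0,0,0]},{"delta_pos":[0.16,0.1,0],"dr":[0,0,0]},{"delta_pos":[0.16,0.09,0],"dr":[0,0,0]},{"delta_pos":[0.17,0.06,0],"dr":[0,0,0]},{"delta_pos":[0.18,0.05,0],"dr":[0,0,0]},{"delta_pos":[0.18,0.04,0],"dr":[0,0,0]}]'
python3 - <<'E'
from h import *
cmd=np.array([.5015,.3042])+.03*np.array([1.11,.59]);print(cmd)
rep([.5418,.2667],[[.4923,.2427],[.4872,.2732],[.5006,.3039]],cmd,.1,8)
E
```

```text
t: 7.95
eef_pos: [0.5347, 0.3219, 0.1828]
ee_rot: [3.142, -0.001, -2.737]
force: [-3.2, -4.5, -6.4]
width: 0.0236
gripper_force: 30.0
[0.5348 0.3219]
[0.5347 0.3219 0.1828] [-3.2 -4.5 -6.4] 0.02359811265716248 fit [0.5417 0.2673] [ 0.0002 -0.0002  0.      0.0001]
radial -4.059857160631093 tang -3.756495304903139
r 0.0551 ang 1.696
[0.18, 0.01]
[0.19, -0.0]
[0.18, -0.03]
[0.18, -0.04]
[0.17, -0.05]
[0.17, -0.08]
[0.16, -0.09]
[0.14, -0.11]
```

```bash
cat > m.py <<'E'
from h import *
s=get_state();c=np.array([.5417,.2673]);v=s['eef_pos'][:2]-c;r=np.hypot(*v);u=v/r;f=s['force'];print('== turned',round(3.602-np.arctan2(v[1],v[0]),3),'rad',(f[:2]@u).round(1),'tang',(f[:2]@[u[1],-u[0]]).round(1))
E
python3 -m handwheel '[{"delta_pos":[0.18,0.01,0],"dr":[0,0,0]},{"delta_pos":[0.19,0,0],"dr":[0,0,0]},{"delta_pos":[0.18,-0.03,0],"dr":[0,0,0]}]'; python3 m.py
python3 -m handwheel '[{"delta_pos":[0.18,-0.04,0],"dr":[0,0,0]},{"delta_pos":[0.17,-0.05,0],"dr":[0,0,0]}]'; python3 m.py
python3 -m handwheel '[{"delta_pos":[0.17,-0.08,0],"dr":[0,0,0]}]'; python3 m.py
python3 - <<'E'
from h import *
print(get_state()['eef_pos']);cmd=np.array([.5348,.3219])+.03*np.array([1.07,-.19]);print(cmd);plan([.5417,.2673],cmd,.1,16)
E
```

```text
t: 8.25
eef_pos: [0.5512, 0.3214, 0.1828]
ee_rot: [3.141, -0.001, -2.737]
force: [-4.4, -1.6, -6.6]
width: 0.0239
gripper_force: 30.0
== turned 2.206 rad -2.3 tang -4.0
t: 8.45
eef_pos: [0.5616, 0.3186, 0.1828]
ee_rot: [3.141, -0.001, -2.737]
force: [-5.7, -2.9, -6.2]
width: 0.0232
gripper_force: 30.0
== turned 2.401 rad -4.7 tang -4.3
t: 8.55
eef_pos: [0.5666, 0.3163, 0.1828]
ee_rot: [3.141, -0.001, -2.737]
force: [-6.2, -2.0, -6.2]
width: 0.0234
gripper_force: 30.0
== turned 2.502 rad -4.6 tang -4.7
[0.56664259 0.31629049 0.18278141]
[0.5669 0.3162]
r 0.055 ang 1.095
[0.16, -0.09]
[0.15, -0.11]
[0.13, -0.12]
[0.13, -0.14]
[0.11, -0.14]
[0.09, -0.16]
[0.08, -0.16]
[0.06, -0.18]
[0.05, -0.17]
[0.03, -0.19]
[0.0, -0.18]
[-0.01, -0.18]
[-0.03, -0.18]
[-0.04, -0.18]
[-0.07, -0.17]
[-0.08, -0.17]
```

```bash

python3 -m handwheel '[{"delta_pos":[0.16,-0.09,0],"dr":[0,0,0]},{"delta_pos":[0.15,-0.11,0],"dr":[0,0,0]}]' >/dev/null; python3 m.py
python3 -m handwheel '[{"delta_pos":[0.13,-0.12,0],"dr":[0,0,0]}]'>/dev/null; python3 m.py
python3 -m handwheel '[{"delta_pos":[0.13,-0.14,0],"dr":[0,0,0]}]'>/dev/null; python3 m.py
python3 -m handwheel '[{"delta_pos":[0.11,-0.14,0],"dr":[0,0,0]}]'; python3 m.py
```

```text
== turned 2.702 rad -5.5 tang -4.2
== turned 2.797 rad -5.2 tang -5.1
== turned 2.899 rad -5.8 tang -3.4
t: 9.05
eef_pos: [0.5868, 0.2986, 0.1827]
ee_rot: [3.14, -0.001, -2.737]
force: [-6.4, -0.7, -5.8]
width: 0.023
gripper_force: 30.0
== turned 2.995 rad -5.6 tang -3.1
```

```bash

python3 -m handwheel '[{"delta_pos":[0.09,-0.16,0],"dr":[0,0,0]}]'>/dev/null; python3 m.py
python3 -m handwheel '[{"delta_pos":[0.08,-0.16,0],"dr":[0,0,0]}]'>/dev/null; python3 m.py
python3 -m handwheel '[{"delta_pos":[0.06,-0.18,0],"dr":[0,0,0]}]'>/dev/null; python3 m.py
python3 -m handwheel '[{"delta_pos":[0.05,-0.17,0],"dr":[0,0,0]}]'; python3 m.py
python3 - <<'E'
from h import *
im=[snap(n,n+'3.png') for n in('scene','wrist')]
cv2.imwrite('pics/mix3.png',np.hstack([cv2.resize(im[0][170:320,370:500,::-1],(400,462)),cv2.resize(im[1][:,:,::-1],(400,300))[:300] if 0 else cv2.copyMakeBorder(cv2.resize(im[1][:,:,::-1],(400,300)),0,162,0,0,cv2.BORDER_CONSTANT)]))
E
```

```text
== turned 3.093 rad -4.7 tang -4.0
== turned 3.188 rad -6.0 tang -4.3
== turned 3.288 rad -4.6 tang -5.4
t: 9.45
eef_pos: [0.5953, 0.2792, 0.1828]
ee_rot: [3.14, 0.0, -2.737]
force: [-8.0, 2.6, -6.1]
width: 0.0233
gripper_force: 30.0
== turned 3.384 rad -7.3 tang -4.3
```

View pics/mix3.png

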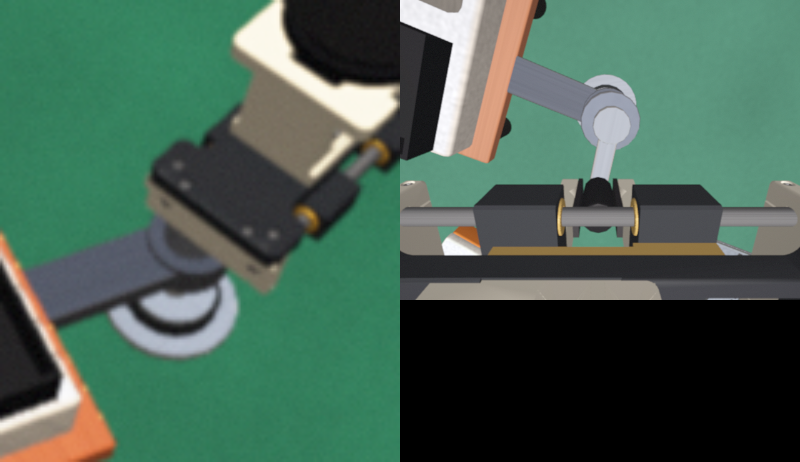

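The knob is held firmly. In the left crop the foot at (180,305) has sunk almost to its pad. The load is still at the free level of about 4.3 N, so I continue in small steps.

```bash

python3 -m handwheel '[{"delta_pos":[0,-0.19,0],"dr":[0,0,0]}]'>/dev/null; python3 m.py
python3 -m handwheel '[{"delta_pos":[0,-0.18,0],"dr":[0,0,0]}]'>/dev/null; python3 m.py
python3 -m handwheel '[{"delta_pos":[-0.01,-0.18,0],"dr":[0,0,0]}]'>/dev/null; python3 m.py
python3 -m handwheel '[{"delta_pos":[-0.03,-0.18,0],"dr":[0,0,0]}]'; python3 m.py
```

```text
== turned 3.476 rad -2.3 tang -4.8
== turned 3.578 rad -1.0 tang -4.2
== turned 3.683 rad -0.4 tang -5.5
t: 9.95
eef_pos: [0.5955, 0.2575, 0.183]
ee_rot: [3.14, 0.003, -2.736]
force: [1.2, 6.5, -12.2]
width: 0.0233
gripper_force: 30.0
== turned 3.781 rad 0.0 tang -6.6
```

```bash

python3 -m handwheel '[{"delta_pos":[-0.04,-0.18,0],"dr":[0,0,0]}]'; python3 m.py
```

```text
t: 10.05
eef_pos: [0.5944, 0.2524, 0.183]
ee_rot: [3.14, 0.004, -2.737]
force: [0.6, 7.5, -11.8]
width: 0.0235
gripper_force: 30.0
== turned 3.878 rad -1.5 tang -7.3
```

The force has risen to 7.3 N from about 4.4 N free, so the foot is roughly 0.3 rad past the touch. I relax the tangential load, let go and lift.

```bash

python3 -m handwheel '[{"delta_pos":[0.01,0.04,0],"dr":[0,0,0]},{"delta_pos":[0,0,0],"dr":[0,0,0]}]'; python3 m.py
python3 -m handwheel '[{"delta_pos":[0,0,0],"dr":[0,0,0]},{"delta_pos":[0,0,0],"dr":[0,0,0]},{"delta_pos":[0,0,0],"dr":[0,0,0]},{"delta_pos":[0,0,0],"dr":[0,0,0]},{"delta_pos":[0,0,0],"dr":[0,0,0]},{"delta_pos":[0,0,0],"dr":[0,0,0]},{"delta_pos":[0,0,0],"dr":[0,0,0]},{"delta_pos":[0,0,0],"dr":[0,0,0]},{"delta_pos":[0,0,0],"dr":[0,0,0]},{"delta_pos":[0,0,0],"dr":[0,0,0]}]' -1
python3 m.py
python3 -m handwheel '[{"delta_pos":[0,0,0.3],"dr":[0,0,0]},{"delta_pos":[0,0,0.6],"dr":[0,0,0]},{"delta_pos":[0,0,0.6],"dr":[0,0,0]},{"delta_pos":[0,0,0.8],"dr":[0,0,0]},{"delta_pos":[0,0,0.8],"dr":[0,0,0]},{"delta_pos":[0,0,0.5],"dr":[0,0,0]},{"delta_pos":[0.3,1,0],"dr":[0,0,0]},{"delta_pos":[0.3,1,0],"dr":[0,0,0]},{"delta_pos":[0.3,1,0],"dr":[0,0,0]},{"delta_pos":[0.3,1,0],"dr":[0,0,0]}]'
python3 -m handwheel '[{"delta_pos":[0,1,0],"dr":[0,0,0]},{"delta_pos":[0,1,0],"dr":[0,0,0]},{"delta_pos":[0,0,0],"dr":[0,0,0]},{"delta_pos":[0,0,0],"dr":[0,0,0]}]'
python3 - <<'E'
from h import *
a=snap('scene','s4.png');b=snap('top','t4.png')
for n in('scene','top'):
  for r in mark_of(n,'knob_a')[:2]:
    p=atz(n,r['location'],.178);print(n,r['conf'],p.round(3),'turned',3.602-np.arctan2(p[1]-.2673,p[0]-.5417))
cv2.imwrite('pics/mix4.png',np.hstack([cv2.resize(a[170:320,370:500,::-1],(400,462)),cv2.resize(b[190:305,140:240,::-1],(400,462))]))
E
```

```text
t: 10.25
eef_pos: [0.5941, 0.2519, 0.183]
ee_rot: [-3.141, 0.001, -2.737]
force: [2.5, 1.1, -12.4]
width: 0.0235
gripper_force: 30.0
== turned 3.887 rad 2.0 tang -1.8
t: 11.25
eef_pos: [0.5934, 0.252, 0.1831]
ee_rot: [-3.142, -0.0, -2.737]
force: [-1.1, -0.6, 0.2]
width: 0.0875
gripper_force: 0.0
== turned 3.89 rad -0.8 tang 0.9
t: 12.25
eef_pos: [0.6297, 0.373, 0.2922]
ee_rot: [3.141, 0.001, -2.737]
force: [-0.1, -0.5, -0.3]
width: 0.0878
gripper_force: 0.0
t: 12.65
eef_pos: [0.6292, 0.4325, 0.291]
ee_rot: [-3.141, -0.0, -2.736]
force: [0.3, -1.0, -0.1]
width: 0.0879
gripper_force: 0.0
scene 0.67 [0.599 0.246 0.178] turned 3.967434060556338
top 0.81 [0.593 0.251 0.178] turned 3.9046150505614006
```

View pics/mix4.png

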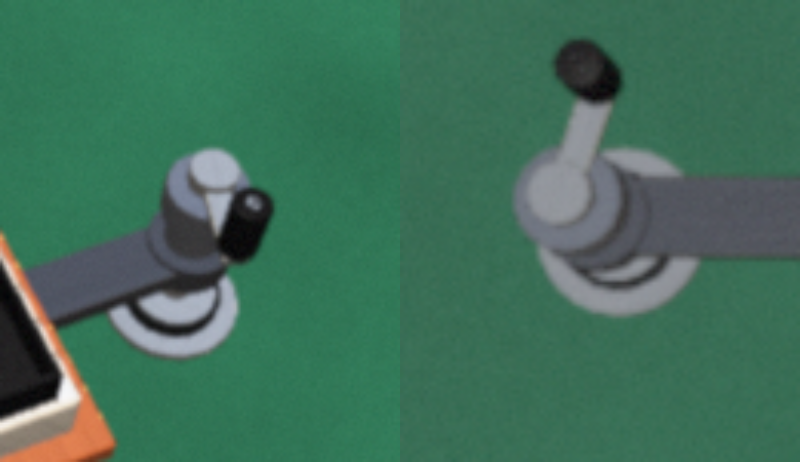

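The foot now stands centred on its pad, seen at (178,305) in the left crop. The crank has stayed at about 3.89 rad turned, and the robot is clear of everything.

```bash
python3 -c "
from station import *
print(job_done())"
```

```text
the job is handed in; nothing more can be done
None
```

I turned the hanging leg's crank about 3.9 rad clockwise; its foot now stands on the pad, about 0.3 rad past the touch (force at the knob up from about 4.4 N to 7.3 N). I then let go, left the other crank alone, and handed the job in at about 13 s on the robot's clock.

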